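Close the flower press

TASK

Close the flower press: take the board with the red grip, whose two holes match the press's studs, rest it on the tips of the two studs with its holes about 2 cm off to one side, then slide it until both holes drop over the studs and it lies flat on the pack of card, and let go. Leave the other board (blue grip) and the terracotta pot where they are.

Things in the scene. Friction and masses are not known exactly. Their poses are not given: they have to be found in the camera images.
- press: Flower press fixed to the bench (z = 0): green-painted wooden base 210 x 130 x 18 mm (x, y, z); on its middle a fixed pack of card, 90 (x) x 104 (y) mm, top 30 mm above the bench. Two upright steel studs, 8 mm diameter, at x = +65 and -65 mm, y = 0, flat tips 65 mm above the bench. Origin: centre of the underside; x runs from stud to stud, z up.
- board: Pale wood plate 190 x 110 x 12 mm (x, y, z), 0.17 to 0.35 kg, flat on the bench on either side of the press. Two 24 mm through holes at x = +65 and -65 mm, y = 0. In its middle a red grip block, 50 (x) x 22 (y) mm, top 52 mm above the underside: pinch across y. Fits either way round. Origin: centre of the underside, z up: at 65 mm when on the stud tips, 30 mm when home on the card.
- other_board: A bystander: board of another press, same plate and size, but with a blue grip block and its two holes only 90 mm apart. Lies flat on the bench on the other side of the press. Origin: centre of the plate's underside. Leave it alone.
- pot: A bystander: small open terracotta pot, 72 mm across and 65 mm tall, standing beyond the press. Origin: centre of its underside. Leave it alone.

How it is judged:
On the way:
1. The board with the red grip rests on the tips of the studs, its holes not yet over them (contact force between board and press above 0.4 N and z of board in the frame of press above 0.061 m and horizontal distance between board and press below 0.06 m), for 0.1 s.
At the end, for the whole second after the job is handed in: The red-gripped board lies flat (0.06 rad) and still on the card pack, origin under 34 mm above the bench, within 15 mm of the press's centre and 0.2 rad of its length, studs through its holes; the blue-gripped board and the pot are within 30 mm of where they stood (z of board in the frame of press below 0.034 m and horizontal distance between board and press below 0.015 m and angle between the x axis of board and the x axis of press, either way round below 0.2 rad and angle between board's own z axis and vertical below 0.06 rad and linear speed of board below 0.02 m/s and distance of each of other_board, pot from where it was at the start of the episode below 0.03 m); the robot touches nothing.
It fails at once if The other board is moved by more than 30 mm (distance of other_board from where it was at the start of the episode above 0.03 m).
It fails at once if The pot is moved by more than 30 mm or tipped over (distance of pot from where it was at the start of the episode above 0.03 m or angle between pot's own z axis and vertical above 0.5 rad).
It also fails if it takes over 40 s, if anything falls off the work surface, if the arm or the gripper's body presses on something with over 40 N, if the wrist force passes 120 N, or if a joint passes its speed limit or range.

ROBOT

A 7-joint arm with a two-finger parallel gripper is mounted at the origin on the work surface. World frame = base frame: x ahead of the robot, y to its left, z up, the work surface at z = 0. Lengths are in m, angles in rad, forces in N, time in s.
With the tool pointing down it reaches from about 0.4 to 0.85 m from the base axis. Payload 10.4 kg.
Tool frame: the origin (TCP) lies at the centre of the arm's flange, where the gripper is bolted on; the fingertips stand 173 mm ahead of it and the grasp point (between the pads) lies 155 mm ahead of it; z points along the fingers, y is the line along which they close (so a half turn about z gives the same grasp; the last joint's range is limited). The gripper opens to 85 mm and grips with 20 to 120 N. Pads are 22 mm wide; open, the fingers measure 114 mm over their backs; the gripper's body (76 mm by 85 mm) begins 54 mm behind the grasp point. The pads swing forward as they close: fully open they stand 13 mm farther back than shut.
Start: joints at [-1.302, 0.332, -0.065, 1.46, 0.022, 1.35, -0.088], TCP at [0.18, 0.599, 0.405] pointing down, gripper open.
Joint ranges: [-2.6, 2.6], [-0.5, 2.12], [-1.47, 1.34], [0.16, 2.42], [-1.27, 4.41], [0.06, 2.06], [-2.6, 2.6]. Speed limits (rad/s): [2.22, 2.22, 2.79, 2.79, 3.14, 3.14, 3.14].

INTERFACE

Orientations are given as a unit quaternion [w, x, y, z].
In Python, from bench import bot gives the robot as it stands. The module is installed in compiled form; this text tells all that it offers. Calls block until the motion is done:
- bot.reach(position, orientation): joint-space move of the TCP to a pose.
- bot.servo_line(position, rate=0.15, orientation=None, guard=None): straight line of the TCP; orientation=None keeps the orientation; rate is the mean speed in m/s. With guard (N) it stops when the force on the tool has changed by that much, and returns True; else False.
- bot.set_joints(angles): joint-space move.
- bot.grip(opening, f_grip=None): finger opening in m; f_grip is the grip in N (None keeps the last); returns when the fingers have stopped.
- bot.dwell(seconds).
- bot.ik(position, orientation): joint angles nearest the present ones, or None.
- bot.get_obs(): the state.
- bot.read_camera(name): name is "side" or "top" or "wrist"; returns the picture (384x512x3 uint8, red, green, blue); there is no depth.
- bot.camera_info(name): a dict with "fx", "fy", "cx", "cy" (pixels), "k1" (the pictures are not rectified: a ray, as slopes to the right and down, at radius r is drawn at 1 + k1 r^2 times it, then the intrinsics apply), "eye" and "orientation" of the camera in the world. Camera axes: x right, y down, z forward; pixel columns grow to the right and rows downward; lengths in m; the calibration is good to about 2 mm. A picture is of the moment at which its call begins: read the wrist's pose just before it. camera_info takes no time and is no camera call; for the wrist camera it gives the pose at the moment of the call.
A pose or a line that the arm cannot do raises bot.MotionError and nothing moves.
- bot.close_job(): hands the job in; it is judged then, once.
Trained networks look in the newest picture that a camera, given by its name, has taken for a name from the list of things; names that differ only in an ending like _2 or _b are one class to them, and where a whole thing is asked for, a point or a joint stands for the part that bears it (a point fixed in the world has none). Each returns a list of dicts, best first, with "p" (0 to 1); they miss things now and then, are a little off and sometimes report something else, mostly with a low value. They report only what shows in the picture. A call takes as long as a camera call.
- bot.find_in(name, camera): "box" ([centre column, centre row, width, height] in pixels, round what is visible of it).
The state is a dict: "clock": time; "joint_positions": joint angles; "qvel": joint speeds; "joint_torque": joint torques, N m; "eef_pos": TCP position; "eef_rot": TCP orientation; "ft_force": force on the tool from outside, world axes, zero at the start; "wrist_torque": the same for the moment, N m; "opening": finger opening in m; "grip_force": force on a finger pad.
Only numpy, scipy, OpenCV 4.12 (cv2) and the standard library are available. Lean on these libraries where they do the work, as an engineer would, in place of code of your own. Each camera call takes 0.05 s, during which the arm holds its last target. There are 200 camera calls.

## Working session

There is one attempt and no reset: what is moved stays moved. The work goes in short steps, each a Python script; the robot and the scene stay as the last script left them, time stands still between calls to the robot, and variables do not carry over. Pictures are saved under pics/ and viewed, at most 10 in all, crops included, and the job is handed in when it is done.

```bash
mkdir -p pics
cat > h.py <<'E'
import numpy as np, cv2
from bench import bot
from scipy.spatial.transform import Rotation as R
def rot(q): return R.from_quat([q[1],q[2],q[3],q[0]]).as_matrix()
def pix2w(px,z,info):
    i=info; p=np.atleast_2d(np.array(px,float))
    d=(p-[i['cx'],i['cy']])/[i['fx'],i['fy']]; s=d.copy()
    for _ in range(20): s=d/(1+i['k1']*(s**2).sum(1,keepdims=True))
    r=np.c_[s,np.ones(len(s))]@rot(i['orientation']).T
    e=np.array(i['eye']); return e+r*((z-e[2])/r[:,2])[:,None]
def save(n,img): cv2.imwrite('pics/'+n+'.png',img[:,:,::-1])
def quat(yaw): # tool down, tool y axis at world angle yaw
    y=np.array([np.cos(yaw),np.sin(yaw),0]); z=np.array([0,0,-1.]); x=np.cross(y,z)
    q=R.from_matrix(np.c_[x,y,z]).as_quat(); return [q[3],q[0],q[1],q[2]]
E
python3 - <<'E'
from h import *
t=bot.read_camera('top');s=bot.read_camera('side')
save('ts',cv2.resize(np.hstack([t]),(800,600)));save('s0',s)
for c in('top','side'):
  print(c,bot.camera_info(c))
  for n in('press','board','other_board','pot'):
    print(n,[(np.round(d['box'],1).tolist(),round(d['p'],2)) for d in bot.find_in(n,c)][:3])
cv2.imwrite('pics/raw_top.png',t[:,:,::-1])
o=bot.get_obs();print(o['clock'],o['eef_rot'],o['opening'])
E
```

```text
top {'fx': 471.673408050399, 'fy': 471.673408050399, 'cx': 262.3970546152156, 'cy': 199.50354997229235, 'k1': -0.058860519258805144, 'eye': array([0.36486748, 0.02480848, 1.24533436]), 'orientation': array([ 0.07179149, -0.68382943,  0.72202205, -0.07685994])}
press [([271.4, 237.7, 74.3, 91.7], 0.97)]
board [([377.7, 261.2, 56.6, 76.0], 0.75)]
other_board [([154.8, 263.9, 51.5, 78.3], 0.7)]
pot [([200.3, 150.6, 28.0, 34.1], 0.69)]
side {'fx': 412.23739792488897, 'fy': 412.23739792488897, 'cx': 256.6108877405276, 'cy': 188.28407814942673, 'k1': -0.12063915709727642, 'eye': array([0.43341839, 0.7308323 , 0.88994242]), 'orientation': array([ 0.04601452, -0.12375374,  0.92942092, -0.34459314])}
press [([296.2, 194.3, 79.9, 40.4], 0.97)]
board [([333.1, 136.3, 59.8, 30.5], 0.72)]
other_board [([286.8, 295.1, 96.3, 69.1], 0.97)]
pot [([192.1, 218.3, 32.5, 37.5], 0.71)]
0.5 [-7.38472215e-06  1.45372557e-01  9.89376986e-01  5.44600019e-06] 0.08515683825325994
```

View pics/ts.png

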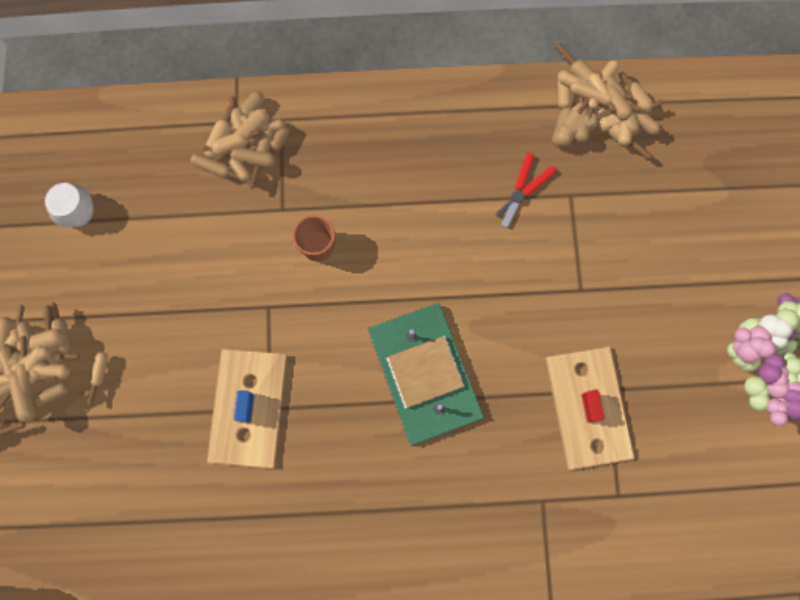

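View pics/s0.png

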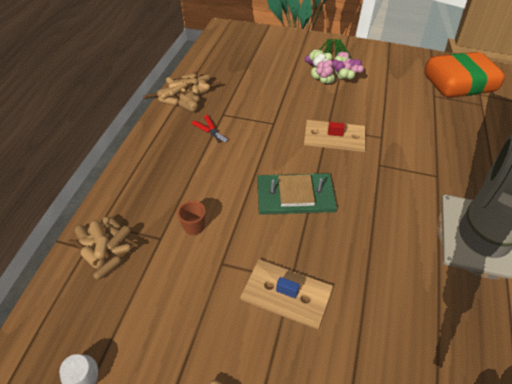

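The top view (800x600 scale) shows the press at about (425,373) with stud tips at (411,335) and (439,408). The red-grip board is at (592,407) with holes at (581,369) and (597,446). The blue-grip board is on the other side at (245,407), and the pot is at (315,237). The side view agrees, and the network boxes match both pictures.

```bash
cat >> h.py <<'E'
def rectw(mask,z,info):
    """min-area rectangle of the largest blob, in world coords at height z: centre, sizes, long-axis angle"""
    cs,_=cv2.findContours(mask.astype(np.uint8),cv2.RETR_EXTERNAL,cv2.CHAIN_APPROX_NONE)
    c=max(cs,key=cv2.contourArea)[:,0,:]
    w=pix2w(c,z,info)[:,:2]
    (cx,cy),(a,b),an=cv2.minAreaRect((w*1000).astype(np.float32))
    if a<b: an+=90;a,b=b,a
    return np.array([cx,cy])/1000,(a,b),np.radians((an+90)%180-90)
def masks(img):
    h=cv2.cvtColor(img,cv2.COLOR_RGB2HSV).astype(int); H,S,V=h[...,0],h[...,1],h[...,2]
    return dict(green=(H>60)&(H<95)&(S>90)&(V>25), red=((H<5)|(H>174))&(S>180)&(V>70))
E
python3 - <<'E'
from h import *
t=cv2.imread('pics/raw_top.png')[:,:,::-1].copy();i=bot.camera_info('top');m=masks(t)
print('green',rectw(m['green'],.018,i))
r=m['red'].copy(); r[:,:340]=0; r[:225]=0
print('red',rectw(r,.05,i))
k=.64
print('studs',pix2w(np.array([[411,335],[439,408]])*k,.065,i)); 
print('holes',pix2w(np.array([[581,369],[597,446]])*k,.012,i))
c=rectw(r,.05,i)
# go look over board
hy=pix2w(np.array([[581,369],[597,446]])*k,.012,i).mean(0)
d=np.diff(pix2w(np.array([[581,369],[597,446]])*k,.012,i),axis=0)[0]
a=np.arctan2(d[1],d[0]); print(a)
for yaw in(a+np.pi/2,a-np.pi/2):
  print(bot.ik([hy[0],hy[1],.38],quat(yaw)))
bot_i=bot.camera_info('wrist');o=bot.get_obs()
print(bot_i, rot(o['eef_rot']).T@(np.array(bot_i['eye'])-o['eef_pos']))
E
```

```text
green (array([ 0.52216846, -0.0097028 ]), (206.896728515625, 126.89874267578125), np.float64(0.3015718344667198))
red (array([ 0.44929333, -0.27776474]), (46.26455307006836, 26.251789093017578), np.float64(0.10312990620553131))
studs [[ 0.57812777  0.00983134  0.065     ]
 [ 0.45757085 -0.02829123  0.065     ]]
holes [[ 0.51372644 -0.2744941   0.012     ]
 [ 0.38423156 -0.28836488  0.012     ]]
-3.0348849975385637
[-0.36901824  0.18005854  0.94778792  1.78659567 -0.15372688  1.25272332
 -0.8446417 ]
[ 0.8945318   0.17160429 -0.46512782  1.72636206  0.0804706   1.26249304
  2.08834739]
{'fx': 282.38739746473533, 'fy': 282.38739746473533, 'cx': 256.67107152854277, 'cy': 190.56747920619623, 'k1': 0.017288079859879384, 'eye': array([0.11626017, 0.61682279, 0.37366089]), 'orientation': array([0.10634891, 0.79526746, 0.59159202, 0.07911044])} [ 0.06607394 -0.00079531  0.03105787]
```

Run:
```python
from h import *
q=quat(.104+np.pi/2)
bot.reach([.449,-.28,.36],q)
bot.dwell(.2)
i=bot.camera_info('wrist');w=bot.read_camera('wrist');save('w1',w)
import json
json.dump({k:np.array(v).tolist() for k,v in i.items()},open('w1.json','w'))
print(i['eye'],bot.get_obs()['eef_pos'],bot.get_obs()['clock'])
m=masks(w);print('red',rectw(m['red'],.052,i))
q2=quat(.302+np.pi/2)
bot.reach([.51,-.06,.40],q2)
bot.dwell(.2)
i=bot.camera_info('wrist');w=bot.read_camera('wrist');save('w2',w)
json.dump({k:np.array(v).tolist() for k,v in i.items()},open('w2.json','w'))
m=masks(w);print('green',rectw(m['green'],.018,i))
print(i['eye'],bot.get_obs()['joint_positions'],bot.get_obs()['clock'])
cv2.imwrite('pics/w12.png',cv2.resize(np.hstack([cv2.imread('pics/w1.png'),cv2.imread('pics/w2.png')]),(800,300)))
```

```text
[ 0.38326128 -0.28741212  0.32896294] [ 0.44916251 -0.2797627   0.3599986 ] 3.9667Traceback (most recent call last):
  File "<stdin>", line 9, in <module>
  File "h.py", line 18, in rectw
    c=max(cs,key=cv2.contourArea)[:,0,:]
      ~~~^^^^^^^^^^^^^^^^^^^^^^^^
ValueError: max() iterable argument is empty
```

View pics/w1.png

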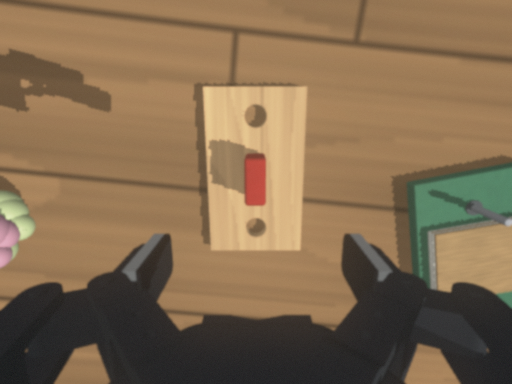

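Wrist view: the red-grip board is upright in the image, with the grip at (255,180) and holes at (255,115) and (256,227). One press stud is visible at right. My red threshold was too strict, so I'll loosen it and look over the press.

```bash
sed -i 's/(S>180)&(V>70)/(S>140)\&(V>70)/; s/((H<5)|(H>174))/((H<6)|(H>172))/' h.py
python3 - <<'E'
from h import *
import json
i=json.load(open('w1.json'));w=cv2.imread('pics/w1.png')[:,:,::-1].copy()
m=masks(w)['red'];m[:130]=0;m[230:]=0
print('red',rectw(m,.052,i),np.argwhere(m).min(0),np.argwhere(m).max(0))
print('holes',pix2w([[255,115.5],[256,227]],.012,i))
print('plate corners',pix2w([[203,86],[307,86],[301,249.5],[211,250.5]],.012,i))
print('studtip',pix2w([[472,207]],.065,i))
q2=quat(.302+np.pi/2)
bot.reach([.522,-.01,.42],q2)
bot.dwell(.2)
i=bot.camera_info('wrist');w=bot.read_camera('wrist');save('w2',w)
json.dump({k:np.array(v).tolist() for k,v in i.items()},open('w2.json','w'))
m=masks(w);print('green',rectw(m['green'],.018,i))
print(i['eye'],bot.get_obs()['joint_positions'],bot.get_obs()['clock'])
E
```

```text
red (array([ 0.44861133, -0.28281281]), (48.677093505859375, 19.135967254638672), np.float64(0.11162013033973117)) [157 245] [204 264]
holes [[ 0.38546296 -0.28908752  0.012     ]
 [ 0.51445984 -0.274513    0.012     ]]
plate corners [[ 0.3614377  -0.34667245  0.012     ]
 [ 0.34996775 -0.23766451  0.012     ]
 [ 0.53822251 -0.21629405  0.012     ]
 [ 0.55118344 -0.3264662   0.012     ]]
studtip [[ 0.44929996 -0.06957145  0.065     ]]Traceback (most recent call last):
  File "<stdin>", line 14, in <module>
  File "h.py", line 18, in rectw
    c=max(cs,key=cv2.contourArea)[:,0,:]
      ~~~^^^^^^^^^^^^^^^^^^^^^^^^
ValueError: max() iterable argument is empty
```

View pics/w2.png

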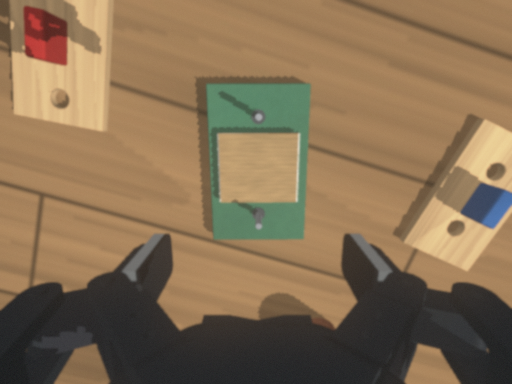

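Run:
```python
from h import *
import json
i=json.load(open('w2.json'));w=cv2.imread('pics/w2.png')[:,:,::-1].copy()
print(w[225:228,225],cv2.cvtColor(w,cv2.COLOR_RGB2HSV)[100,225],i['eye'])
h=cv2.cvtColor(w,cv2.COLOR_RGB2HSV).astype(int);m=(h[...,0]>60)&(h[...,0]<95)&(h[...,1]>70);m[:60]=0;m[260:]=0
print('green',rectw(m,.018,i))
s=pix2w([[258.5,117.5],[258.5,226]],.065,i);print('studs',s,s.mean(0),np.linalg.norm(s[0]-s[1]),np.arctan2(*(s[1]-s[0])[[1,0]]))
print('pack',pix2w([[217.5,132.5],[300,132.5],[299.5,202.5],[219,201.5]],.03,i).mean(0))
a=cv2.resize(w[85:250,200:320],None,fx=4,fy=4,interpolation=cv2.INTER_CUBIC);a=a[:600];save('w2c',a)
```

```text
[[ 93 130 101]
 [ 94 130 102]
 [ 92 128 101]] [ 68  80 125] [0.4586029157575529, -0.03188386865675704, 0.38862115936897973]
green (array([ 0.46494812, -0.02867815]), (125.74529266357422, 82.34197235107422), np.float64(-1.272425179194775))
studs [[ 0.46180282 -0.02888381  0.065     ]
 [ 0.58503086  0.0094091   0.065     ]] [ 0.52341684 -0.00973735  0.065     ] 0.12904067905826505 0.30128821884465967
pack [ 0.52251017 -0.00910816  0.03      ]
```

View pics/w2c.png

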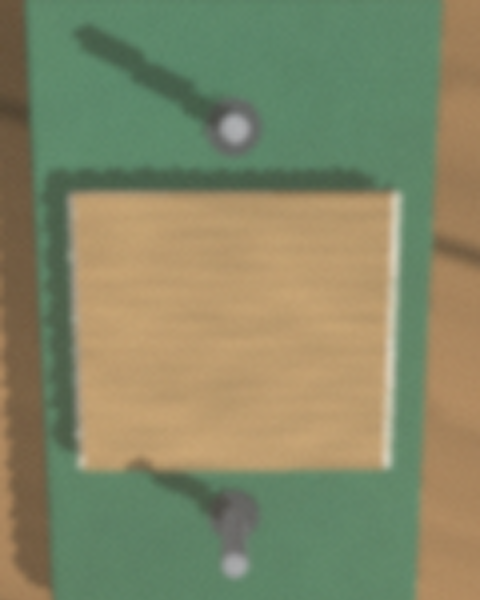

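Stud tips read at (258.7,117) and (258.7,226), giving the press at (0.523, -0.010) with yaw 0.301. The board is at (0.450, -0.282) with yaw 0.112. Next I grasp it and rest it on the tips.

```bash
cat >> h.py <<'E'
P=np.array([.5232,-.0097]); PY=.3015; B=np.array([.450,-.2818]); BY=.1115
ux=np.array([np.cos(PY),np.sin(PY)])
def st(t):
    o=bot.get_obs();print(t,round(o['clock'],2),np.round(o['eef_pos'],4),np.round(o['ft_force'],1),'op',round(o['opening'],4),'g',round(o['grip_force'],1))
E
python3 - <<'E'
from h import *
qb=quat(BY+np.pi/2); qp=quat(PY+np.pi/2)
bot.reach([*B,.27],qb); st('above')
print(bot.servo_line([*B,.194],.1,guard=6)); st('down')
bot.grip(.0,60); st('grip')
bot.servo_line([*B,.32],.15); st('lift')
T=P-.022*ux
bot.reach([*T,.32],qp);bot.servo_line([*T,.275],.1); bot.dwell(.2); st('over')
i=bot.camera_info('wrist');save('w3',bot.read_camera('wrist'))
print(bot.servo_line([*T,.250],.03,guard=3)); bot.dwell(.3); st('rest')
save('w4',bot.read_camera('wrist'));save('s4',bot.read_camera('side'))
a=cv2.imread('pics/w4.png');b=cv2.imread('pics/s4.png')[120:270,200:400];b=cv2.resize(b,(512,384));
cv2.imwrite('pics/c4.png',cv2.resize(np.hstack([a,b]),(800,300)))
E
```

```text
above 6.53 [ 0.4512 -0.2803  0.2709] [ 0.1  1.  -0.2] op 0.0853 g 0.0
False
down 7.43 [ 0.4503 -0.2819  0.1945] [ 0.3  0.9 -0.1] op 0.0855 g 0.0
grip 8.03 [ 0.4501 -0.2818  0.1943] [-0.7  0.9  4.8] op 0.0215 g 60.2
lift 9.03 [ 0.4496 -0.2817  0.3189] [-0.2 -0.7 -3. ] op 0.021 g 59.3
over 10.88 [ 0.5025 -0.0163  0.2757] [ 0.3 -0.2 -3.6] op 0.0212 g 59.2
True
rest 11.79 [ 0.5022 -0.0163  0.2593] [-0.3  0.3  4.8] op 0.0217 g 60.3
```

View pics/c4.png

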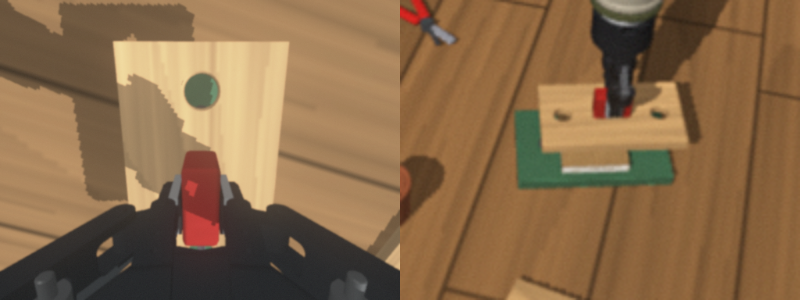

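The board rests on the stud tips (TCP z 0.259, about 8 N of contact), and the visible hole shows only green base, so it isn't over a stud. Now I slide it home.

Run:
```python
from h import *
z=bot.get_obs()['eef_pos'][2]
bot.servo_line([*P,z],.03); st('slid')
save('w5',bot.read_camera('wrist'))
g=bot.servo_line([*P,.222],.04,guard=6); st('d1 %s'%g)
if not g:
    g=bot.servo_line([*P,.2235-.004],.02,guard=4); bot.dwell(.2); st('d2 %s'%g)
save('s5',bot.read_camera('side'))
a=cv2.imread('pics/w5.png');b=cv2.imread('pics/s5.png')[120:270,200:400];b=cv2.resize(b,(512,384));
cv2.imwrite('pics/c5.png',cv2.resize(np.hstack([a,b]),(800,300)))
```

```text
slid 12.79 [ 0.5231 -0.0097  0.259 ] [-0.6 -0.6 -3.2] op 0.0211 g 59.4
d1 True 13.66 [ 0.523  -0.0097  0.2243] [-2.6 -0.4  6.8] op 0.0212 g 60.7
```

View pics/c5.png

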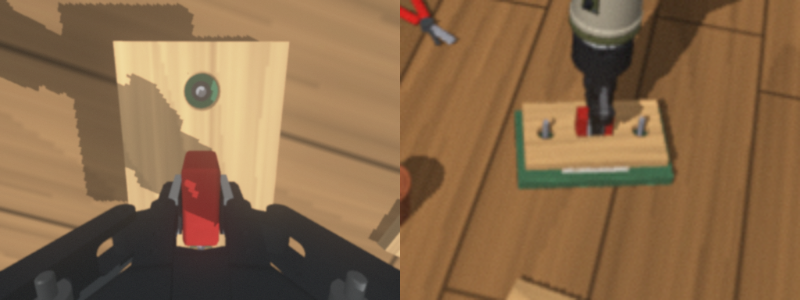

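The stud is centred in the hole, and both studs now stand through the board, which lies on the pack. I release, retreat and check.

Run:
```python
from h import *
bot.grip(.07); st('open')
bot.servo_line([*P,.40],.12); bot.dwell(.5); st('up')
w=bot.read_camera('wrist');i=bot.camera_info('wrist')
s=bot.read_camera('side');
b=cv2.resize(s[100:340,150:400],(512,384))
save('c6',cv2.resize(np.hstack([w,b]),(800,300)))
bot.read_camera('top')
for n in('other_board','pot'): print(n,[np.round(d['box'],1) for d in bot.find_in(n,'side')][:1],[np.round(d['box'],1) for d in bot.find_in(n,'top')][:1])
```

```text
open 14.23 [ 0.5224 -0.0099  0.2235] [-0.3  0.3  0. ] op 0.0699 g 0.0
up 16.35 [ 0.5232 -0.0097  0.3999] [ 0.8 -0.9  0.5] op 0.0699 g 0.0
other_board [array([284.8, 292.9,  90.6,  66.6])] [array([156. , 260.9,  53. ,  78.9])]
pot [array([191.6, 216.1,  30.1,  34.9])] [array([200.4, 151.4,  30.9,  33.9])]
```

View pics/c6.png

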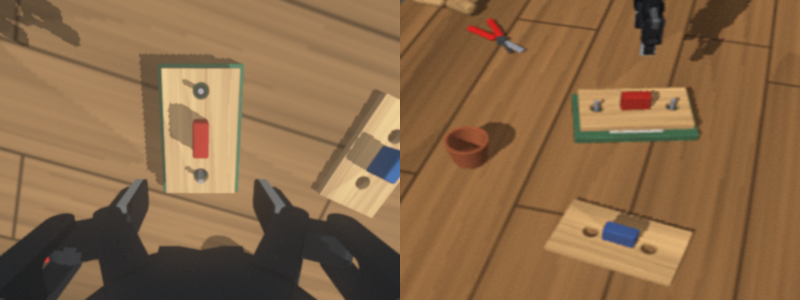

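The board lies flat and centred with both studs through its holes at (201,90) and (201,175). The pot and the blue board haven't moved, and the gripper is clear.

```bash
python3 -c "
from bench import bot
print(bot.close_job())"
```

```text
the job is handed in; nothing more can be done
None
```

The flower press is closed and handed in: the red-grip board rested on the stud tips, slid over them and now lies flat on the card, released, with the blue board and pot where they were; no verdict was returned.

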